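Count to the third gap and shove the injector in

TASK

Run a fingertip along the back rail of the divider rack, starting at the end that has the tall end board, and count the gaps (filled ones count too) by touching the bump behind the first, the second and the third gap in turn, going no further along the rail than the third. Then, with the fingers only pushing, slide the loose black power injector that lies on the bench in front of the rack into that third gap, lengthways and fully home against the back, and take the hand away. Do not lift or tip the injector, and leave everything else where it is.

Things in the scene. Friction and masses are not known exactly. Their poses are not given: they have to be found in the camera images.
- rack: wooden rack fixed to the bench: seven dividers (4 mm thick, 42 mm tall) make six gaps, open to the robot and at the top, no floor. Three gaps hold stored injectors. Origin: bench level under the middle of the back rail; own x points away from the robot into the gaps, y along the rail, z up. Gap centres at y = +145, +87, +29, -29, -87, -145 mm, clear width 54 mm, mouths at x = -82 mm
- rail_mid (a point): middle of the back rail's top, 48 mm above the bench, axes as the rack's. The rail closes the far end of all gaps: 352 mm long in y, 16 mm thick in x; its front face, 8 mm nearer the robot than this point, is the stop at the end of the gaps and reaches down to the bench
- tall_end: the tall end board, 80 mm tall, 50 mm deep, 6 mm thick, fixed against the outside of one end of the rack (either end, it changes); counting starts from this end. Origin at the middle of its underside, 179 mm from the rack's middle along the rack's y and 56 mm in front of the rail line
- low_end: the low end board at the rack's other end, like the tall one but 42 mm tall
- injector: the loose black plastic brick to be pushed: 80 mm long (own x), 40 mm wide (own y), 34 mm tall, about 0.16 kg, lying on the bench before the gap mouths, askew by up to 0.3 rad, free to slide. Origin at the middle of its underside. Either end may go first. When home its end meets the stop: its centre is 48 mm before the rail's middle line and it sticks 6 mm out of the mouth
- bump1: one of six rounded metal bumps on top of the rack's back rail, one centred behind each gap; number 1 counted from the rack's +y end. Stands 3 mm proud of the rail, so its crest is 51 mm above the bench; about 21 mm long along the rail, 12 mm wide. Origin on its centre line, 20 mm below the crest (31 mm above the bench)
- bump2: one of six rounded metal bumps on top of the rack's back rail, one centred behind each gap; number 2 counted from the rack's +y end. Stands 3 mm proud of the rail, so its crest is 51 mm above the bench; about 21 mm long along the rail, 12 mm wide. Origin on its centre line, 20 mm below the crest (31 mm above the bench)
- bump3: one of six rounded metal bumps on top of the rack's back rail, one centred behind each gap; number 3 counted from the rack's +y end. Stands 3 mm proud of the rail, so its crest is 51 mm above the bench; about 21 mm long along the rail, 12 mm wide. Origin on its centre line, 20 mm below the crest (31 mm above the bench)
- bump4: one of six rounded metal bumps on top of the rack's back rail, one centred behind each gap; number 4 counted from the rack's +y end. Stands 3 mm proud of the rail, so its crest is 51 mm above the bench; about 21 mm long along the rail, 12 mm wide. Origin on its centre line, 20 mm below the crest (31 mm above the bench)
- bump5: one of six rounded metal bumps on top of the rack's back rail, one centred behind each gap; number 5 counted from the rack's +y end. Stands 3 mm proud of the rail, so its crest is 51 mm above the bench; about 21 mm long along the rail, 12 mm wide. Origin on its centre line, 20 mm below the crest (31 mm above the bench)
- bump6: one of six rounded metal bumps on top of the rack's back rail, one centred behind each gap; number 6 counted from the rack's +y end. Stands 3 mm proud of the rail, so its crest is 51 mm above the bench; about 21 mm long along the rail, 12 mm wide. Origin on its centre line, 20 mm below the crest (31 mm above the bench)
- stored_a: black power injector 80 x 40 x 34 mm already stored in a gap; loose, to be left alone. Origin at its underside centre
- stored_b: slightly smaller black power injector (72 x 38 x 30 mm, one socket) already stored in a gap; loose, to be left alone. Origin at its underside centre
- stored_c: slightly larger black power injector (76 x 42 x 36 mm) already stored in a gap; loose, to be left alone. Origin at its underside centre
- radio: cream outdoor wireless unit lying flat on the bench, 200 x 70 x 38 mm; loose, to be left alone. Origin at its underside centre
- screwdriver: screwdriver lying on the bench; loose, to be left alone. Origin at its underside
- mug: white mug, 76 mm across, 85 mm tall; loose, to be left alone. Origin at its underside centre
- carton: small closed cardboard box 90 x 70 x 50 mm; loose, to be left alone. Origin at its underside centre
There are look-alikes about, which are no part of the job. What is shaped like the injector but pink is not meant.

How it is judged:
By the outcome, as a careful person would: the job done as asked, in the order asked, and still so for the second after the job is handed in, with the robot touching nothing.
It also fails if it takes over 64 s, if anything falls off the work surface, if the arm or the gripper's body presses on something with over 40 N, if the wrist force passes 120 N, or if a joint passes its speed limit or range.

ROBOT

A 7-joint arm with a two-finger parallel gripper is mounted at the origin on the work surface. World frame = base frame: x ahead of the robot, y to its left, z up, the work surface at z = 0. Lengths are in m, angles in rad, forces in N, time in s.
With the tool pointing down it reaches from about 0.4 to 0.85 m from the base axis. Payload 4.5 kg.
Tool frame: the origin (TCP) lies between the finger pads; the fingertips stand 22 mm ahead of it and the grasp point (between the pads) lies 3 mm ahead of it; z points along the fingers, y is the direction in which the jaws open and shut (so a half turn about z gives the same grasp; the last joint's range is limited). The gripper opens to 88 mm and grips with 3 to 60 N. Pads are 18 mm wide; open, the fingers measure 123 mm over their backs; the gripper's body (75 mm by 187 mm) begins 45 mm behind the grasp point.
Start: joints at [0.034, 0.689, -0.195, 1.565, 0.157, 0.902, -0.215], TCP at [0.625, 0, 0.261] pointing down, gripper open.
Joint ranges: [-3.01, 3.01], [-0.46, 2.08], [-1.47, 1.51], [0.13, 2.56], [-1, 4.14], [0.04, 2.09], [-2.66, 2.66]. Speed limits (rad/s): [2.57, 2.57, 3.14, 3.14, 3.14, 3.14, 3.14].

INTERFACE

Orientations are given as a rotation vector (axis times angle).
In Python, from plant import sensors, get_image, arm gives the robot as it stands.
- The arm moves only by the tool carry_out, never from a script. Its argument "deltas" is a list of rows, each a list of 3 entries, a list of its own where there are three numbers: the turn, a rotation vector about the tool's x, y, z in rad, then the shift along the tool's x, y, z in mm, then the gripper's target within -1 to 1 (shut at 1, half-way at 0, fully open at -1). A call has 1 to 5 rows; each row is the pose to reach, as a shift and turn from the pose commanded when the call began, along the tool's axes at that moment; what a row does not reach only later rows make up. A row lasts 1/12 s, in which the tool goes at most 41.7 mm and 7.16 degrees, less where a joint would pass 70% of its speed; a pose out of reach is approached as far as the arm can. A call with a gripper value outside its range is refused whole. The fingers move at their own pace and stop on an object; the grip force is fixed at half the most. Time passes only in rows, so rows that repeat a pose let the fingers close. It gives the time, the measured TCP pose, the force and the opening at its end, in the units of the state.
- sensors.get_obs(): the state, without advancing time (a new reading comes with each control period).
- get_image(name): name is "scene" or "side" or "wrist"; returns a dict with "img" (400x640x3 uint8, red, green, blue), "depth" (400x640 float32, m along the optical axis (not along the pixel's ray), 0 where there is no reading), "intrinsics" (3x3 intrinsics, pixels), "world_to_cam" (4x4, takes a point from world to camera coordinates). Camera axes: x right, y down, z forward; pixel columns grow to the right and rows downward; lengths in m; the calibration is good to about 2 mm. The wrist camera is an equidistant fisheye: a pixel r from the principal point sees the ray r / f radians off the axis. A picture is of the moment at which its call begins.
- arm.finish_job(): hands the job in, once; it reports no verdict.
The state is a dict: "time_s": time; "joint_positions": joint angles; "qvel": joint speeds; "joint_efforts": joint torques, N m; "position": TCP position; "eef_rot": TCP orientation; "contact_force": force on the tool from outside, world axes, zero at the start; "torque": the same for the moment, N m; "grip_width": finger opening in m.
Only numpy, scipy, OpenCV 4.12 (cv2) and the standard library are available. Lean on these libraries where they do the work, as an engineer would, in place of code of your own. Each camera call takes 0.05 s, during which the arm holds its last target. There are 200 camera calls.

## Working session

There is one attempt and no reset: what is moved stays moved. The work goes in short steps, Python scripts to look and compute and a tool call to move; the robot and the scene stay as the last step left them, time stands still between calls to the robot, and variables do not carry over. Pictures are saved under pics/ and viewed, about 8 in all and at most 12, crops included, and the job is handed in when it is done.

Besides the shell and the picture viewer there is one more tool, called after "Request:" as name(argument=value, ...), one argument or row to a line, values as JSON. carry_out: Moves the arm, as the interface text tells. Its arguments: {"type":"object","properties":{"deltas":{"type":"array","items":{"type":"array"}}},"required":["deltas"]}

```bash
mkdir -p pics; ls
python3 - <<'E'
from plant import sensors,get_image
import cv2,numpy as np
o=sensors.get_obs();print(o)
for n in["scene","side"]:
    d=get_image(n);cv2.imwrite(f"pics/{n}0.png",d["img"][:,:,::-1]);np.savez(f"{n}0.npz",**d)
    print(n,d["intrinsics"],np.linalg.inv(d["world_to_cam"]).round(3))
E
```

```text
pics
{'time_s': 0.0, 'joint_positions': array([ 0.03379067,  0.6899921 , -0.19452006,  1.56633162,  0.15729645,
        0.90248613, -0.21512151]), 'qvel': array([-1.84675283e-05, -2.06595410e-03,  5.65857042e-04,  6.31964275e-04,
        7.34442145e-04, -2.11750318e-05, -5.28734344e-04]), 'joint_efforts': array([ 3.38560185e-04, -5.27571630e+01, -1.26686912e+00, -1.53434461e+01,
       -5.26333472e-02,  6.56995355e-03,  1.65937727e-04]), 'position': array([ 6.24414957e-01, -3.59590493e-05,  2.59908386e-01]), 'eef_rot': array([-2.22051044e+00, -2.22067296e+00,  2.15895749e-03]), 'contact_force': array([-0.10454514,  0.35877348, -0.51830362]), 'torque': array([0.02822198, 0.00586746, 0.01115645]), 'grip_width': 0.08810641588728446}
scene [[412.68851848   0.         320.70799443]
 [  0.         412.68851848 202.08311862]
 [  0.           0.           1.        ]] [[ 0.838  0.442 -0.321  0.808]
 [ 0.546 -0.685  0.482 -0.501]
 [-0.006 -0.579 -0.815  0.92 ]
 [ 0.     0.     0.     1.   ]]
side [[416.62699086   0.         316.99808815]
 [  0.         416.62699086 198.57969818]
 [  0.           0.           1.        ]] [[-0.991 -0.092  0.096  0.395]
 [-0.133  0.647 -0.751  0.747]
 [ 0.008 -0.757 -0.654  0.711]
 [ 0.     0.     0.     1.   ]]
```

View pics/scene0.png

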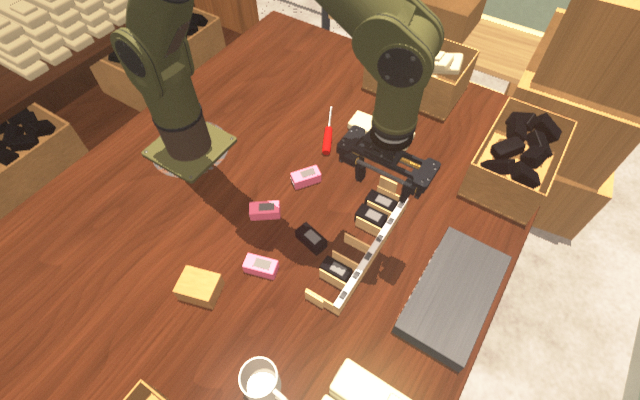

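View pics/side0.png

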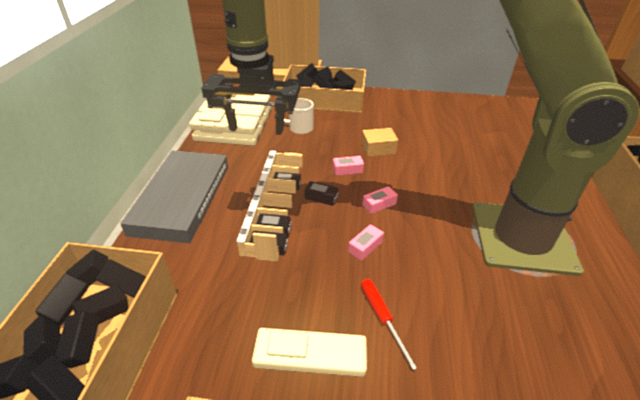

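Scene shows the rack running from about (390,185) to (325,300), the loose injector at (311,238), three pink decoys, and the screwdriver near (328,140). In the side view the rack runs from (285,160) to (260,245), with the injector at (321,193). Next: enlarged crops.

Run:
```python
import cv2,numpy as np
a=cv2.imread("pics/scene0.png")[165:320,230:430];b=cv2.imread("pics/side0.png")[140:275,220:400]
a=cv2.resize(a,None,fx=3.8,fy=3.8,interpolation=cv2.INTER_CUBIC);b=cv2.resize(b,None,fx=4.4,fy=4.4,interpolation=cv2.INTER_CUBIC)
cv2.imwrite("pics/a.png",a);cv2.imwrite("pics/b.png",b)
```

```text
(no output)
```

View pics/a.png

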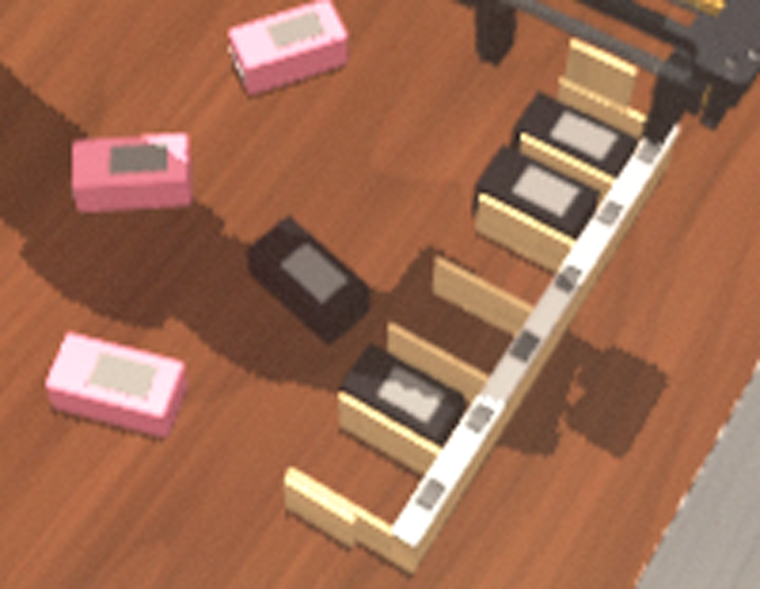

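View pics/b.png

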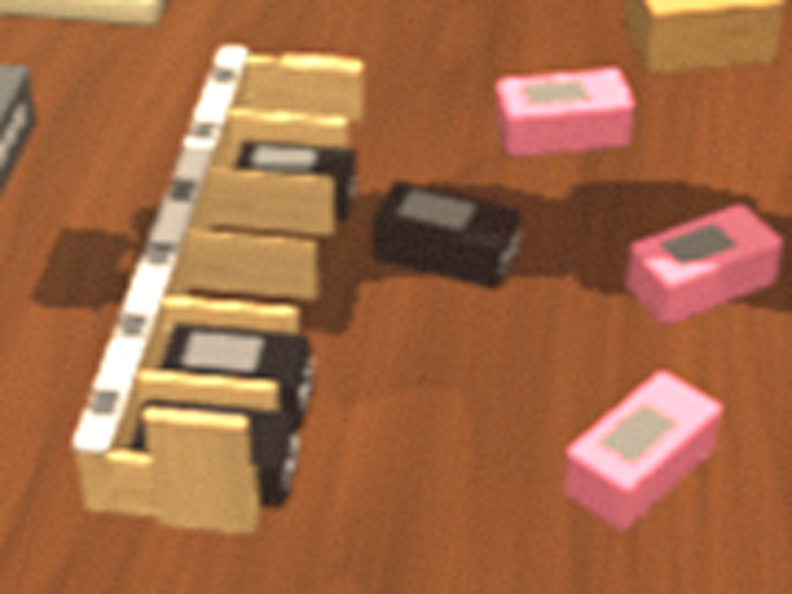

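Both crops agree. The tall board is at the rack's +y end (scene crop (600,75), side crop (200,470)). Gaps 1 and 2 are filled, 3 and 4 are empty, 5 is filled and 6 is empty, so the target is gap 3 and the bumps to touch are bump1, bump2 and bump3. Now the measurements.

```bash
cat > h.py <<'E'
import cv2,numpy as np
from plant import sensors,get_image
def grab(n):
    return get_image(n)
def ray(d,px,z):
    K=d["intrinsics"];T=np.linalg.inv(d["world_to_cam"])
    px=np.atleast_2d(px).astype(float)
    r=np.c_[(px[:,0]-K[0,2])/K[0,0],(px[:,1]-K[1,2])/K[1,1],np.ones(len(px))]@T[:3,:3].T
    o=T[:3,3];return (o+r*((z-o[2])/r[:,2])[:,None])
def pts(d):
    K=d["intrinsics"];T=np.linalg.inv(d["world_to_cam"]);Z=d["depth"]
    v,u=np.mgrid[:Z.shape[0],:Z.shape[1]]
    P=np.stack([(u-K[0,2])/K[0,0]*Z,(v-K[1,2])/K[1,1]*Z,Z],-1)
    return P@T[:3,:3].T+T[:3,3]
def bumps(d,guess,r=5):
    g=cv2.cvtColor(d["img"],cv2.COLOR_RGB2GRAY).astype(float);out=[]
    for u,v in guess:
        ui,vi=int(round(u)),int(round(v));w=g[vi-r:vi+r+1,ui-r:ui+r+1]
        V,U=np.mgrid[vi-r:vi+r+1,ui-r:ui+r+1]
        out.append((u,v))
    return np.array(out)
def inj(d,c,box=28,top=0.034):
    # top-face points of dark brick near pixel c
    P=pts(d);g=d["img"].max(2)
    m=np.zeros(g.shape,np.uint8);u,v=map(int,c);m[v-box:v+box,u-box:u+box]=1
    m&=(abs(P[...,2]-top)<0.005).astype(np.uint8)
    n,l,s,cc=cv2.connectedComponentsWithStats(m)
    k=1+np.argmax(s[1:,4]);vv,uu=np.where(l==k)
    W=ray(d,np.c_[uu,vv],top)[:,:2]
    (cx,cy),(a,b),t=cv2.minAreaRect((W*1000).astype(np.float32))
    if a<b:t+=90
    t=(t+90)%180-90
    return cx,cy,a,b,t,len(vv),W.mean(0)*1000
E
python3 - <<'E'
from h import *
S=dict(np.load("scene0.npz"));D=dict(np.load("side0.npz"))
ga=np.array([(650,150),(610,212),(568,279),(524,346),(480,417),(431,494)])/3.8+[230,165]
gb=np.array([(104,402),(132,325),(160,252),(182,189),(204,131),(224,75)])/4.4+[220,140]
for n,d,g in(("scene",S,ga),("side",D,gb)):
    W=ray(d,g,0.051)[:,:2]*1000
    s=np.array([145,87,29,-29,-87,-145]);A=np.c_[np.ones(6),s]
    f=np.linalg.lstsq(A,W,rcond=None)[0];print(n,"centre",f[0],"ydir",f[1],np.degrees(np.arctan2(-f[1,0],f[1,1])),"res",(W-A@f).round(1).tolist())
    P=pts(d);rz=[np.median(P[int(v)-1:int(v)+2,int(u)-1:int(u)+2,2]) for u,v in g];print(np.round(rz,4))
print(inj(S,(311,238)),inj(D,(321,193)))
E
```

```text
scene centre [645.01254134 -27.60965976] ydir [-0.01233502  1.00030648] 0.7064919946447547 res [[0.1, 1.1], [-0.1, 0.1], [0.2, -1.7], [-0.5, -0.9], [0.1, 0.7], [0.1, 0.6]]
[0.0497 0.0498 0.0499 0.0486 0.0493 0.0509]
side centre [639.08523679 -21.64806429] ydir [-0.00549033  0.99026314] 0.3176628017599011 res [[0.0, 0.6], [0.2, 0.6], [-0.4, -1.8], [0.2, -0.4], [-0.2, 1.0], [0.2, 0.0]]
[0.0508 0.0506 0.0503 0.0495 0.0513 0.0492]
(494.0965576171875, -77.50100708007812, 40.516456604003906, 80.421630859375, -11.855705261230469, 429, array([494.53976835, -77.07305196])) (491.00537109375, -69.33948516845703, 44.6165771484375, 80.21411895751953, -12.782272338867188, 330, array([490.68768795, -70.05872019]))
```

Run:
```python
from h import *
d=get_image("wrist");np.savez("w0.npz",**d);cv2.imwrite("pics/w0.png",d["img"][:,:,::-1])
print(d["intrinsics"],np.linalg.inv(d["world_to_cam"]).round(3))
```

```text
[[309.70691629   0.         320.64868609]
 [  0.         309.70691629 197.69534375]
 [  0.           0.           1.        ]] [[ 1.    -0.    -0.001  0.625]
 [-0.001 -0.95  -0.313  0.081]
 [-0.001  0.313 -0.95   0.384]
 [ 0.     0.     0.     1.   ]]
```

View pics/w0.png

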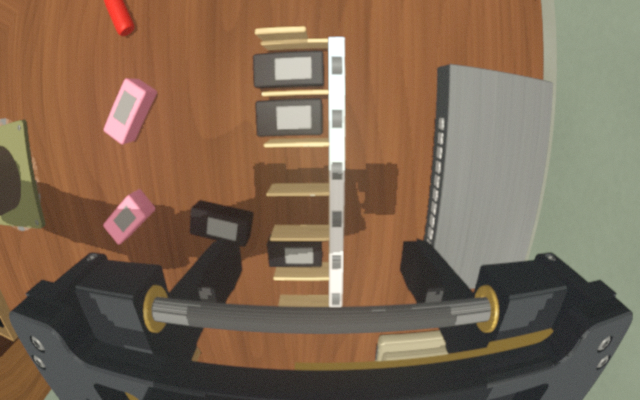

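Wrist view: the rail is the white strip at u≈337, with bumps at v≈65, 118, 171, 219, 262 and 299. Injector at about (221,223), gap 3 empty. The jaws currently open along world x.

```bash
cat >> h.py <<'E'
def wray(d,px,z):
    K=d["intrinsics"];T=np.linalg.inv(d["world_to_cam"])
    p=(np.atleast_2d(px).astype(float)-K[:2,2])/K[0,0];t=np.linalg.norm(p,axis=1)+1e-9
    r=np.c_[p*(np.sin(t)/t)[:,None],np.cos(t)]@T[:3,:3].T
    o=T[:3,3];return o+r*((z-o[2])/r[:,2])[:,None]
def winj(d,c,box=40,top=0.034,thr=75):
    g=d["img"].max(2);u,v=map(int,c)
    return g
E
python3 - <<'E'
from h import *
W=dict(np.load("w0.npz"));S=dict(np.load("scene0.npz"));D=dict(np.load("side0.npz"))
g=np.array([(337,65),(337,118),(337,171),(336.5,219),(336,262),(336,299)])
s=np.array([145,87,29,-29,-87,-145]);A=np.c_[np.ones(6),s]
ga=(np.array([(650,150),(610,212),(568,279),(524,346),(480,417),(431,494)])+.5)/3.8-.5+[230,165]
gb=(np.array([(104,402),(132,325),(160,252),(182,189),(204,131),(224,75)])+.5)/4.4-.5+[220,140]
for n,X in(("wrist",wray(W,g,.051)),("scene",ray(S,ga,.051)),("side",ray(D,gb,.051))):
    X=X[:,:2]*1000;f=np.linalg.lstsq(A,X,rcond=None)[0]
    print(n,f[0].round(1),f[1].round(4),(X-A@f).round(1).tolist())
# injector label+top in wrist: depth
print(W["depth"][223,221],W["depth"][171,337],W["depth"][350,100])
# label centres
for n,d,c,fn in(("wrist",W,(221,228),wray),("scene",S,(312,237),ray),("side",D,(319,188),ray)):
    im=d["img"];hsv=cv2.cvtColor(im,cv2.COLOR_RGB2HSV);u,v=c
    m=np.zeros(im.shape[:2],np.uint8);m[v-25:v+25,u-40:u+40]=1
    dark=((im.max(2)<70)&(m>0)).astype(np.uint8)
    lab=((hsv[...,1]<60)&(im.max(2)>75)&(m>0)).astype(np.uint8)
    for nm,q in(("dark",dark),("lab",lab)):
        k,l,st,cc=cv2.connectedComponentsWithStats(q)
        for i in range(1,k):
            if st[i,4]>40:print(n,nm,st[i],cc[i].round(1),(fn(d,cc[i],.034)*1000).round(1))
E
```

```text
wrist [643.4 -25.8] [-0.0094  0.9936] [[0.3, -0.0], [-0.1, 0.4], [-0.0, -0.5], [-0.3, 0.0], [-0.3, 0.0], [0.4, 0.1]]
scene [643.8 -27.2] [-0.0129  1.0011] [[0.1, 1.1], [-0.1, 0.1], [0.2, -1.7], [-0.5, -0.9], [0.1, 0.7], [0.1, 0.6]]
side [640.4 -23. ] [-0.0064  0.9923] [[0.0, 0.6], [0.2, 0.6], [-0.4, -1.8], [0.2, -0.4], [-0.2, 1.0], [0.2, 0.0]]
0.37898874 0.34095138 0.06111544
wrist dark [ 190  203   63   50 1792] [221.9 225.9] [[498.8 -72.   34. ]]
wrist lab [206 217  32  24 556] [221.6 228.4] [[498.1 -75.5  34. ]]
scene dark [296 225  31  30 362] [310.6 240.2] [[501.4 -87.4  34. ]]
scene dark [324 256  13   6  41] [328.9 259.3] [[ 567.7 -107.1   34. ]]
scene lab [304 229  18  16 153] [312.4 236.4] [[498.9 -75.8  34. ]]
side dark [291 175   9  15  56] [296.4 179.6] [[558.2 -97.9  34. ]]
side dark [305 182  33  23 404] [320.6 194.4] [[487.7 -47.6  34. ]]
side lab [279 173  14   6  66] [285.2 175.5] [[ 590.5 -111.2   34. ]]
side lab [310 183  17   9  82] [318.6 186.8] [[496.7 -76.6  34. ]]
```

Request:
carry_out(
  deltas=[
    [[0, 0, 0], [40, 4, 40], 1],
    [[0, 0, 0], [70, 8, 80], 1],
    [[0, 0, 0], [100, 12, 110], 1],
    [[0, 0, 0], [119, 12, 140], 1],
    [[0, 0, 0], [119, 12, 150], 1],
  ],
)

```text
time_s: 0.57
position: [0.6355, 0.1244, 0.1079]
eef_rot: [-2.213, -2.224, -0.001]
contact_force: [-0.4, 0.5, 0.0]
grip_width: 0.0569
```

Run:
```python
from h import *
d=get_image("wrist");cv2.imwrite("pics/w1.png",cv2.resize(d["img"][:260,150:520,::-1],None,fx=2,fy=2));np.savez("w1.npz",**d)
o=sensors.get_obs();print(o["time_s"],o["position"],o["eef_rot"],o["contact_force"],o["grip_width"])
print(np.linalg.inv(d["world_to_cam"]).round(3))
```

```text
0.6167 [0.63267055 0.12517813 0.10361231] [-2.20749872 -2.22303757  0.00796873] [-1.2994225   1.96270695 -2.63420336] 0.05284859867362654
[[ 1.     0.004 -0.001  0.636]
 [ 0.004 -0.951 -0.309  0.205]
 [-0.002  0.309 -0.951  0.232]
 [ 0.     0.     0.     1.   ]]
```

View pics/w1.png

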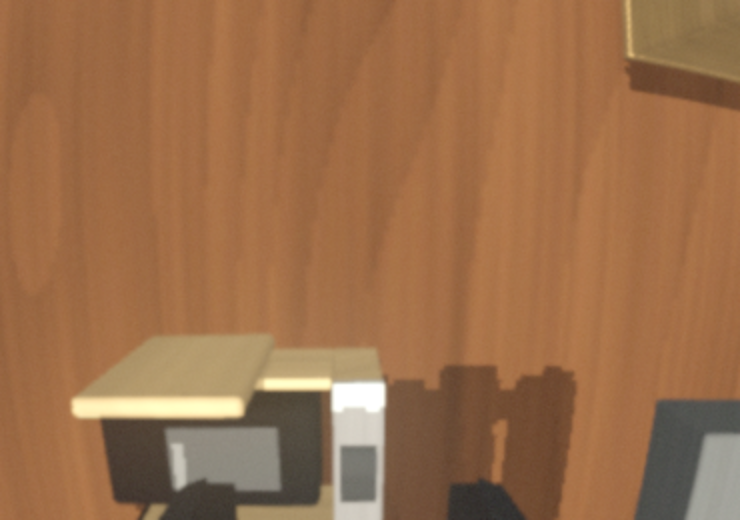

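Crop: the tall board is beside bump1 (crop (358,474), full-frame (329,237)). The fingers are still closing and straddle the rail.

Request:
carry_out(
  deltas=[
    [[0, 0, 0], [0, 0, 0], 1],
    [[0, 0, 0], [0, 0, 0], 1],
    [[0, 0, 0], [0, 0, 0], 1],
    [[0, 0, 0], [0, 0, 0], 1],
    [[0, 0, 0], [0, 0, 0], 1],
  ],
)

```text
time_s: 1.03
position: [0.6382, 0.1176, 0.1126]
eef_rot: [2.222, 2.218, 0.003]
contact_force: [-0.5, 0.3, -0.3]
grip_width: 0.0196
```

Run:
```python
from h import *
print(wray(dict(np.load("w1.npz")),[(328.9,236.8)],.051))
o=sensors.get_obs();print(o["time_s"],o["position"],o["eef_rot"],o["contact_force"],o["grip_width"])
```

```text
[[0.64154407 0.1195622  0.051     ]]
1.0333 [0.63817906 0.11762011 0.11257621] [2.22220454 2.21758037 0.00325008] [-0.5074543   0.33622245 -0.34225098] 0.019627921770747077
```

Request:
carry_out(
  deltas=[
    [[0, 0, 0], [0, 0, 10], 1],
    [[0, 0, 0], [0, 0, 20], 1],
    [[0, 0, 0], [0, 0, 28], 1],
    [[0, 0, 0], [0, 0, 33], 1],
    [[0, 0, 0], [0, 0, 33], 1],
  ],
)

```text
time_s: 1.45
position: [0.6358, 0.1188, 0.0757]
eef_rot: [-2.22, -2.22, 0.005]
contact_force: [-0.3, 0.0, -0.7]
grip_width: 0.0005
```

Request:
carry_out(
  deltas=[
    [[0, 0, 0], [0, 0, 1], 1],
    [[0, 0, 0], [0, 0, 2], 1],
    [[0, 0, 0], [0, 0, 3], 1],
    [[0, 0, 0], [0, 0, 4], 1],
    [[0, 0, 0], [0, 0, 5], 1],
  ],
)

```text
time_s: 1.87
position: [0.6373, 0.1191, 0.0733]
eef_rot: [2.221, 2.221, 0.001]
contact_force: [-3.2, -0.5, 11.8]
grip_width: 0.0003
```

Bump1 was felt: 12 N at TCP z 0.0733, as expected. On to bump2.

Request:
carry_out(
  deltas=[
    [[0, 0, 0], [0, 0, -3], 1],
    [[0, 0, 0], [-18, 0, -4], 1],
    [[0, 0, 0], [-38, 0, -4], 1],
    [[0, 0, 0], [-52, 0, -4], 1],
    [[0, 0, 0], [-58, 0, -4], 1],
  ],
)

```text
time_s: 2.28
position: [0.6371, 0.0573, 0.0768]
eef_rot: [2.224, 2.216, -0.003]
contact_force: [0.0, -0.6, -0.3]
grip_width: 0.0003
```

Request:
carry_out(
  deltas=[
    [[0, 0, 0], [0, 0, 0], 1],
    [[0, 0, 0], [0, 0, 1], 1],
    [[0, 0, 0], [0, 0, 2], 1],
    [[0, 0, 0], [0, 0, 3], 1],
    [[0, 0, 0], [0, 0, 4], 1],
  ],
)

```text
time_s: 2.7
position: [0.637, 0.0629, 0.0733]
eef_rot: [-2.219, -2.223, -0.002]
contact_force: [-2.6, -0.0, 13.0]
grip_width: 0.0005
```

Bump2 was felt: 13 N at the same height. On to bump3.

Request:
carry_out(
  deltas=[
    [[0, 0, 0], [0, 0, -3], 1],
    [[0, 0, 0], [-18, 0, -4], 1],
    [[0, 0, 0], [-38, 0, -4], 1],
    [[0, 0, 0], [-52, 0, -4], 1],
    [[0, 0, 0], [-58, 0, -4], 1],
  ],
)

```text
time_s: 3.12
position: [0.6369, -0.0001, 0.0766]
eef_rot: [2.223, 2.217, -0.003]
contact_force: [0.1, -0.7, -0.4]
grip_width: 0.0003
```

Request:
carry_out(
  deltas=[
    [[0, 0, 0], [0, 0, 0], 1],
    [[0, 0, 0], [0, 0, 1], 1],
    [[0, 0, 0], [0, 0, 2], 1],
    [[0, 0, 0], [0, 0, 3], 1],
    [[0, 0, 0], [0, 0, 4], 1],
  ],
)

```text
time_s: 3.53
position: [0.6371, 0.0049, 0.0733]
eef_rot: [-2.219, -2.223, -0.002]
contact_force: [-3.6, 1.7, 12.2]
grip_width: 0.0001
```

Bump3 was felt (12 N). Lifting off the rail and looking at the injector and its neighbours.

Request:
carry_out(
  deltas=[
    [[0, 0, 0], [0, 0, -30], 1],
    [[0, 0, 0], [0, 0, -70], 1],
    [[0, 0, 0], [-20, -30, -110], 0.5],
    [[0, 0, 0], [-50, -60, -140], 0.2],
    [[0, 0, 0], [-80, -90, -150], 0.1],
  ],
)

```text
time_s: 3.95
position: [0.5636, -0.0599, 0.2173]
eef_rot: [2.214, 2.224, 0.008]
contact_force: [0.4, -0.4, 0.2]
grip_width: 0.0186
```

Request:
carry_out(
  deltas=[
    [[0, 0, 0], [-30, -35, 0], 0.1],
    [[0, 0, 0], [-48, -54, 0], 0.1],
    [[0, 0, 0], [-48, -54, 0], 0.1],
    [[0, 0, 0], [-48, -54, 0], 0.1],
    [[0, 0, 0], [-48, -54, 0], 0.1],
  ],
)

```text
time_s: 4.37
position: [0.5092, -0.1089, 0.2146]
eef_rot: [2.22, 2.223, 0.003]
contact_force: [-0.1, 0.8, -0.4]
grip_width: 0.0393
```

```bash
cat >> h.py <<'E'
def wtop(d,lo,hi,top,xr,yr):
    """minAreaRect (mm) of the dark top face seen by the wrist camera, from depth-made points in a box"""
    K=d["intrinsics"];T=np.linalg.inv(d["world_to_cam"]);h,w=d["depth"].shape
    v,u=np.mgrid[:h,:w];px=np.c_[u.ravel(),v.ravel()]
    p=(px-K[:2,2])/K[0,0];t=np.linalg.norm(p,axis=1)+1e-9
    r=np.c_[p*(np.tan(t)/t)[:,None],np.ones(len(p))];P=(r*d["depth"].ravel()[:,None])@T[:3,:3].T+T[:3,3]
    k=(P[:,2]>lo)&(P[:,2]<hi)&(P[:,0]>xr[0])&(P[:,0]<xr[1])&(P[:,1]>yr[0])&(P[:,1]<yr[1])
    m=k.reshape(h,w).astype(np.uint8);n,l,s,c=cv2.connectedComponentsWithStats(m);i=1+np.argmax(s[1:,4])
    vv,uu=np.where(l==i);W=wray(d,np.c_[uu,vv],top)[:,:2]*1000
    (cx,cy),(a,b),t=cv2.minAreaRect(W.astype(np.float32))
    if a<b:t+=90
    return round(cx,1),round(cy,1),round(a,1),round(b,1),round((t+90)%180-90,1),len(vv)
E
python3 - <<'E'
from h import *
S=dict(np.load("scene0.npz"))
hsv=cv2.cvtColor(S["img"],cv2.COLOR_RGB2HSV)
m=cv2.inRange(hsv,(160,60,100),(178,200,255));k,l,s,c=cv2.connectedComponentsWithStats(m)
for i in range(1,k):
    if s[i,4]>100:print("pink",c[i].round(),(ray(S,c[i],.03)*1000).round())
d=get_image("wrist");np.savez("w2.npz",**d);cv2.imwrite("pics/w2.png",d["img"][:,:,::-1])
o=sensors.get_obs();print(o["time_s"],o["position"],o["eef_rot"],o["grip_width"])
print(wtop(d,.029,.039,.034,(.43,.56),(-.15,0)))
E
```

```text
pink [307. 181.] [[387.  63.  30.]]
pink [263. 212.] [[348. -82.  30.]]
pink [262. 272.] [[ 451. -220.   30.]]
4.4167 [ 0.50956712 -0.10845941  0.21448522] [2.21857129 2.22375828 0.00333483] 0.03958457228029681
(492.3, -73.9, 40.8, 80.1, -13.0, 3109)
```

View pics/w2.png

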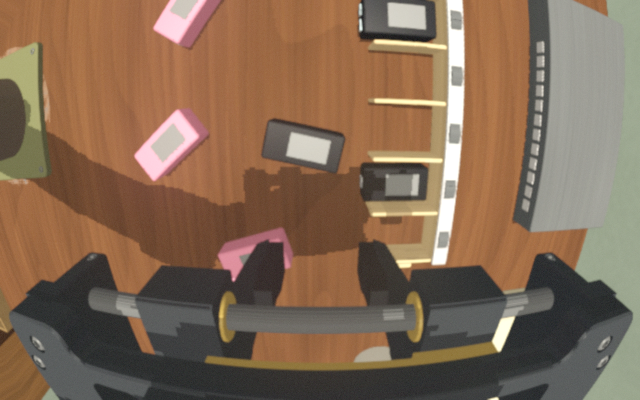

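Wrist view: injector at (303,145), with clear bench on its -y side; nearest pink at (255,250). Measured centre (492,-74), yaw -13°. Descending beside its -y side with the half-open fingers.

Request:
carry_out(
  deltas=[
    [[0, 0, 0], [0, 0, 0], 0.1],
    [[0, 0, 0], [0, 0, 30], 0.1],
    [[0, 0, 0], [0, 0, 65], 0.1],
    [[0, 0, 0], [0, 0, 100], 0.1],
    [[0, 0, 0], [0, 0, 130], 0.1],
  ],
)

```text
time_s: 4.83
position: [0.5089, -0.1088, 0.0825]
eef_rot: [-2.219, -2.224, -0.002]
contact_force: [0.8, -0.2, -0.2]
grip_width: 0.0397
```

Request:
carry_out(
  deltas=[
    [[0, 0, 0], [0, 0, 15], 0.1],
    [[0, 0, 0], [0, 0, 30], 0.1],
    [[0, 0, 0], [0, 0, 42], 0.1],
    [[0, 0, 0], [0, 0, 50], 0.1],
    [[0, 0, 0], [0, 0, 55], 0.1],
  ],
)

```text
time_s: 5.25
position: [0.5085, -0.109, 0.0282]
eef_rot: [-2.219, -2.223, -0.0]
contact_force: [0.4, 1.2, 0.3]
grip_width: 0.0396
```

Request:
carry_out(
  deltas=[
    [[0, 0, 0], [0, 0, 3], 0.1],
    [[0, 0, 0], [0, 0, 5], 0.1],
    [[0, 0, 0], [0, 0, 6], 0.1],
    [[0, 0, 0], [0, 0, 6], 0.1],
    [[0, 0, 0], [0, 0, 6], 0.1],
  ],
)

```text
time_s: 5.67
position: [0.5084, -0.1103, 0.0239]
eef_rot: [2.221, 2.221, 0.001]
contact_force: [-0.2, -0.1, -0.6]
grip_width: 0.04
```

My targets weren't fully reached in the earlier move, because the row speed cap clips them. The tool is now at (508,-110) with the tip about 2 mm above the bench. Backing off first in -y, then -x, and rising a little.

Request:
carry_out(
  deltas=[
    [[0, 0, 0], [-6, 0, -3], 0.1],
    [[0, 0, 0], [-15, 0, -6], 0.1],
    [[0, 0, 0], [-18, -8, -6], 0.1],
    [[0, 0, 0], [-18, -15, -6], 0.1],
    [[0, 0, 0], [-18, -15, -6], 0.1],
  ],
)

```text
time_s: 6.08
position: [0.4903, -0.129, 0.0295]
eef_rot: [-2.222, -2.218, 0.004]
contact_force: [-0.8, 0.9, -0.1]
grip_width: 0.0396
```

Run:
```python
from h import *
d=get_image("wrist");np.savez("w3.npz",**d)
o=sensors.get_obs();print(o["time_s"],o["position"],o["contact_force"],o["eef_rot"],o["grip_width"])
print(wtop(d,.029,.039,.034,(.43,.56),(-.12,0)))
s=get_image("scene");print(inj(s,(311,238)))
```

```text
6.1333 [ 0.49142301 -0.12843515  0.02943016] [-0.59554769  0.21651164 -0.72843524] [-2.22118546 -2.21951919  0.00236738] 0.03961539496738439
(491.9, -74.1, 39.7, 78.6, -12.8, 18081)
(506.7002868652344, -63.25495910644531, 10.720024108886719, 45.5647087097168, -4.8115386962890625, 44, array([500.75242758, -62.44614599]))
```

The injector is unmoved at (492,-74), -12.8°. Pushing +y slowly so its side squares up against the two fingers.

Request:
carry_out(
  deltas=[
    [[0, 0, 0], [8, 0, 0], 0.1],
    [[0, 0, 0], [16, 0, 0], 0.1],
    [[0, 0, 0], [22, 0, 0], 0.1],
    [[0, 0, 0], [28, 0, 0], 0.1],
    [[0, 0, 0], [34, 0, 0], 0.1],
  ],
)

```text
time_s: 6.6
position: [0.4934, -0.0931, 0.0294]
eef_rot: [2.22, 2.222, 0.0]
contact_force: [-1.1, -0.7, -0.9]
grip_width: 0.0398
```

Request:
carry_out(
  deltas=[
    [[0, 0, 0], [6, 0, 0], 0.1],
    [[0, 0, 0], [12, 0, 0], 0.1],
    [[0, 0, 0], [18, 0, 0], 0.1],
    [[0, 0, 0], [24, 0, 0], 0.1],
    [[0, 0, 0], [30, 0, 0], 0.1],
  ],
)

```text
time_s: 7.02
position: [0.493, -0.0636, 0.0294]
eef_rot: [-2.221, -2.221, 0.0]
contact_force: [0.2, -0.2, -0.1]
grip_width: 0.0399
```

Run:
```python
from h import *
d=get_image("wrist");np.savez("w4.npz",**d)
o=sensors.get_obs();print(o["time_s"],o["position"],o["contact_force"],o["eef_rot"],o["grip_width"])
print(wtop(d,.029,.039,.034,(.43,.56),(-.12,.05)))
```

```text
7.0667 [ 0.49311064 -0.06190098  0.02937469] [-1.21631281  0.76968692 -0.09356155] [-2.21847420e+00 -2.22296579e+00 -1.50198849e-03] 0.039724434193649835
(488.9, -43.0, 62.4, 83.0, -0.1, 16698)
```

The yaw is now about 0° and the injector follows the fingers. Another 37 mm in +y brings it onto gap 3's line.

Request:
carry_out(
  deltas=[
    [[0, 0, 0], [6, 0, 0], 0.1],
    [[0, 0, 0], [12, 0, 0], 0.1],
    [[0, 0, 0], [18, 0, 0], 0.1],
    [[0, 0, 0], [24, 0, 0], 0.1],
    [[0, 0, 0], [29, 0, 0], 0.1],
  ],
)

```text
time_s: 7.48
position: [0.4931, -0.0343, 0.0294]
eef_rot: [-2.221, -2.222, -0.0]
contact_force: [-0.2, -0.3, 0.1]
grip_width: 0.0398
```

Request:
carry_out(
  deltas=[
    [[0, 0, 0], [3, 0, 0], 0.1],
    [[0, 0, 0], [5, 0, 0], 0.1],
    [[0, 0, 0], [7, 0, 0], 0.1],
    [[0, 0, 0], [8, 0, 0], 0.1],
    [[0, 0, 0], [8, 0, 0], 0.1],
  ],
)

```text
time_s: 7.9
position: [0.4932, -0.0269, 0.0294]
eef_rot: [-2.221, -2.222, -0.0]
contact_force: [-1.0, -0.2, -0.8]
grip_width: 0.0394
```

Request:
carry_out(
  deltas=[
    [[0, 0, 0], [0, 0, 0], 0.1],
    [[0, 0, 0], [-4, 0, 0], 0.1],
    [[0, 0, 0], [-10, 0, 0], 0.1],
    [[0, 0, 0], [-20, 0, 0], 0.1],
    [[0, 0, 0], [-30, 0, 0], 0.1],
  ],
)

```text
time_s: 8.32
position: [0.4931, -0.0584, 0.0294]
eef_rot: [2.222, 2.221, -0.0]
contact_force: [0.8, -0.4, 0.8]
grip_width: 0.0396
```

Request:
carry_out(
  deltas=[
    [[0, 0, 0], [0, 0, -20], 0.1],
    [[0, 0, 0], [0, 0, -50], 0.1],
    [[0, 0, 0], [0, 0, -85], 0.1],
    [[0, 0, 0], [0, 0, -120], 0.4],
    [[0, 0, 0], [0, 0, -140], 0.7],
  ],
)

```text
time_s: 8.73
position: [0.4937, -0.059, 0.1725]
eef_rot: [2.222, 2.217, 0.003]
contact_force: [1.3, 0.7, 0.0]
grip_width: 0.0284
```

Run:
```python
from h import *
d=get_image("wrist");np.savez("w5.npz",**d);cv2.imwrite("pics/w5.png",d["img"][:,:,::-1])
o=sensors.get_obs();print(o["time_s"],o["position"],o["contact_force"],o["eef_rot"],o["joint_positions"],o["grip_width"])
print(wtop(d,.029,.039,.034,(.43,.545),(-.05,.05)))
```

```text
8.7833 [ 0.49523261 -0.05910191  0.17476463] [-0.0039322  -0.28824791  2.36416169] [2.21956377 2.21408591 0.0075728 ] [ 0.12914566  0.66506333 -0.16553346  2.0319673   0.23670704  0.4542235
 -0.21667507] 0.024111563157816023
(486.8, 3.7, 79.8, 39.9, 0.3, 4304)
```

View pics/w5.png

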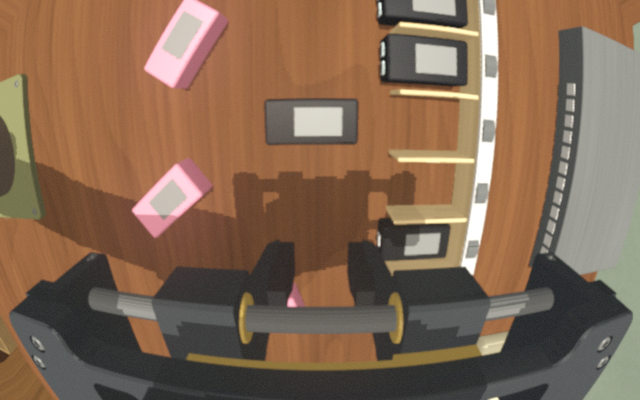

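Wrist view: injector at (311,121), squared up in front of gap 3, between the dividers whose mouths are at (392,95) and (392,156). Checking the gap line and pink clearances.

Run:
```python
from h import *
d=dict(np.load("w5.npz"))
print("divs",(wray(d,[(391,94.5),(476,97),(392,155),(473,159.5)],.042)*1000).round(1).tolist())
print("bump3",(wray(d,[(488.5,131),(490,66)],.051)*1000).round(1).tolist())
print("pink",(wray(d,[(227,18),(183,88),(212,188),(190,160)],.034)*1000).round(1).tolist())
```

```text
divs [[553.1, 27.3, 42.0], [632.2, 31.1, 42.0], [555.7, -23.9, 42.0], [633.8, -25.8, 42.0]]
bump3 [[642.4, 2.2, 51.0], [640.8, 59.7, 51.0]]
pink [[415.5, 97.6, 34.0], [373.4, 38.4, 34.0], [395.0, -54.6, 34.0], [375.6, -27.6, 34.0]]
```

Request:
carry_out(
  deltas=[
    [[0, 0, 0], [15, -17, 0], 0.8],
    [[0, 0, 0], [35, -40, 0], 0.8],
    [[0, 0, 0], [52, -60, 0], 0.8],
    [[0, 0, 0], [60, -69, 0], 0.8],
    [[0, 0, 0], [60, -69, 0], 0.8],
  ],
)

```text
time_s: 9.2
position: [0.4214, 0.0033, 0.1694]
eef_rot: [-2.217, -2.223, 0.004]
contact_force: [0.3, -1.0, 0.4]
grip_width: 0.0089
```

Request:
carry_out(
  deltas=[
    [[0, 0, 0.104], [0, 0, 0], 0.8],
    [[0, 0, 0.208], [0, 0, 0], 0.8],
    [[0, 0, 0.312], [0, 0, 0], 0.8],
    [[0, 0, 0.416], [0, 0, 0], 0.8],
    [[0, 0, 0.52], [0, 0, 0], 0.8],
  ],
)

```text
time_s: 9.62
position: [0.4254, 0.0011, 0.1693]
eef_rot: [2.723, 1.565, 0.001]
contact_force: [-0.7, 0.3, 0.3]
grip_width: 0.0089
```

Request:
carry_out(
  deltas=[
    [[0, 0, 0.104], [0, 0, 0], 0.8],
    [[0, 0, 0.208], [0, 0, 0], 0.8],
    [[0, 0, 0.312], [0, 0, 0], 0.8],
    [[0, 0, 0.416], [0, 0, 0], 0.8],
    [[0, 0, 0.52], [0, 0, 0], 0.8],
  ],
)

```text
time_s: 10.03
position: [0.4253, 0.0012, 0.1693]
eef_rot: [3.034, 0.813, 0.002]
contact_force: [-0.5, 0.0, -0.6]
grip_width: 0.009
```

Request:
carry_out(
  deltas=[
    [[0, 0, 0.104], [0, 0, 0], 0.8],
    [[0, 0, 0.208], [0, 0, 0], 0.8],
    [[0, 0, 0.312], [0, 0, 0], 0.8],
    [[0, 0, 0.416], [0, 0, 0], 0.8],
    [[0, 0, 0.52], [0, 0, 0], 0.8],
  ],
)

```text
time_s: 10.45
position: [0.4253, 0.0012, 0.1694]
eef_rot: [3.141, 0.006, 0.002]
contact_force: [0.7, 0.3, 0.3]
grip_width: 0.0088
```

Request:
carry_out(
  deltas=[
    [[0, 0, 0], [0, 0, 0], 0.8],
    [[0, 0, 0], [0, 0, 0], 0.8],
    [[0, 0, 0], [0, 0, 0], 0.8],
    [[0, 0, 0], [0, 0, 0], 0.8],
  ],
)

```text
time_s: 10.78
position: [0.4244, 0.0024, 0.1694]
eef_rot: [-3.142, -0.019, -0.0]
contact_force: [0.5, -0.1, 0.6]
grip_width: 0.0084
```

Run:
```python
from h import *
from scipy.spatial.transform import Rotation as R
o=sensors.get_obs();print(o["time_s"],o["position"],o["contact_force"],o["joint_positions"],o["grip_width"])
print(R.from_rotvec(o["eef_rot"]).as_matrix().round(4))
```

```text
10.7833 [0.42437756 0.00238096 0.16939934] [ 0.53098794 -0.11906882  0.57975387] [-0.24694228  0.63565987  0.21048537  2.25092558 -0.44481739  0.29240008
 -1.20731296] 0.008355598649651099
[[ 9.999e-01  1.200e-02  3.000e-04]
 [ 1.200e-02 -9.999e-01  0.000e+00]
 [ 3.000e-04 -0.000e+00 -1.000e+00]]
```

The tool is squared behind the injector at (424,2). Descending.

Request:
carry_out(
  deltas=[
    [[0, 0, 0], [0, 0, 20], 0.8],
    [[0, 0, 0], [0, 0, 45], 0.8],
    [[0, 0, 0], [0, 0, 70], 0.8],
    [[0, 0, 0], [0, 0, 95], 0.8],
    [[0, 0, 0], [0, 0, 110], 0.8],
  ],
)

```text
time_s: 11.2
position: [0.4286, 0.0034, 0.0727]
eef_rot: [-3.139, -0.019, 0.016]
contact_force: [0.6, 1.2, 0.0]
grip_width: 0.0087
```

Request:
carry_out(
  deltas=[
    [[0, 0, 0], [0, 0, 10], 0.8],
    [[0, 0, 0], [0, 0, 20], 0.8],
    [[0, 0, 0], [0, 0, 26], 0.8],
    [[0, 0, 0], [0, 0, 29], 0.8],
    [[0, 0, 0], [0, 0, 29], 0.8],
  ],
)

```text
time_s: 11.62
position: [0.4364, 0.0037, 0.0508]
eef_rot: [-3.139, -0.013, 0.035]
contact_force: [-1.4, 0.3, -0.3]
grip_width: 0.0089
```

Request:
carry_out(
  deltas=[
    [[0, 0, 0], [4, 0, 0], 0.8],
    [[0, 0, 0], [9, 0, 0], 0.8],
    [[0, 0, 0], [15, 0, 0], 0.8],
    [[0, 0, 0], [21, 0, 0], 0.8],
    [[0, 0, 0], [27, 0, 0], 0.8],
  ],
)

```text
time_s: 12.03
position: [0.4647, 0.0042, 0.051]
eef_rot: [-3.139, -0.017, 0.032]
contact_force: [-0.6, 0.3, 0.3]
grip_width: 0.0089
```

Run:
```python
from h import *
d=get_image("wrist");np.savez("w6.npz",**d);cv2.imwrite("pics/w6.png",d["img"][:,:,::-1])
o=sensors.get_obs();print(o["time_s"],o["position"],o["contact_force"],o["grip_width"])
s=get_image("scene");P=pts(s);k=(abs(P[...,2]-.034)<.004)&(P[...,0]>.43)&(P[...,0]<.62)&(abs(P[...,1]-.003)<.03)&(s["img"].max(2)<200)
W=P[k][:,:2]*1000;print(len(W),cv2.minAreaRect(W.astype(np.float32)) if len(W)>10 else 0)
```

```text
12.0833 [0.4662265  0.00434713 0.05086045] [-0.19894092  0.4787494   1.34943208] 0.008601474285689725
345 ((543.9566650390625, 4.629255294799805), (153.30455017089844, 44.51359176635742), 4.987272262573242)
```

View pics/w6.png

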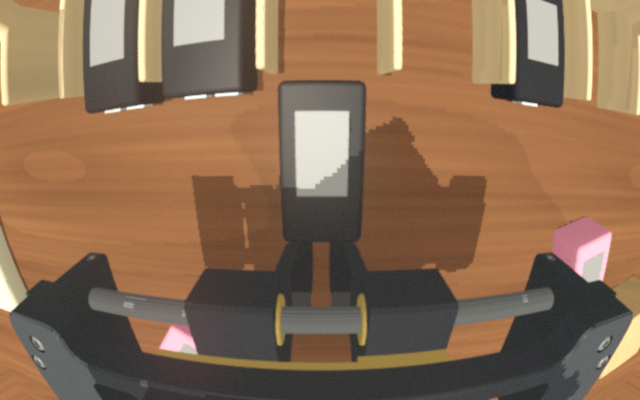

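Wrist view: the injector at (322,160) lies flat and straight, lined up with gap 3's mouth between (265,60) and (390,60). The arm's near reach limit kept the tip at z≈29 mm. Backing off, then lowering where reach allows.

Request:
carry_out(
  deltas=[
    [[0, 0, 0], [3, 0, 0], 0.8],
    [[0, 0, 0], [7, 0, 0], 0.8],
    [[0, 0, 0], [11, 0, 0], 0.8],
    [[0, 0, 0], [14, 0, 0], 0.8],
    [[0, 0, 0], [14, 0, 0], 0.8],
  ],
)

```text
time_s: 12.55
position: [0.4784, 0.0042, 0.0501]
eef_rot: [-3.139, -0.017, 0.032]
contact_force: [-0.1, -1.1, -0.1]
grip_width: 0.0086
```

Request:
carry_out(
  deltas=[
    [[0, 0, 0], [-5, 0, 0], 0.8],
    [[0, 0, 0], [-10, 0, 0], 0.8],
    [[0, 0, 0], [-10, 0, 0], 0.8],
    [[0, 0, 0], [-10, 0, 0], 0.8],
  ],
)

```text
time_s: 12.88
position: [0.4672, 0.0039, 0.0504]
eef_rot: [-3.139, -0.016, 0.034]
contact_force: [0.5, -0.1, 0.7]
grip_width: 0.0089
```

Run:
```python
from h import *
from scipy.spatial.transform import Rotation as R
o=sensors.get_obs();print(o["time_s"],o["position"],o["contact_force"],o["joint_positions"].round(3))
M=R.from_rotvec(o["eef_rot"]);print(M.as_matrix().round(4))
G=R.from_matrix(np.array([[1,.01,0],[.01,-1,0],[0,0,-1]]));print("turn",(M.inv()*G).as_rotvec().round(4))
d=get_image("wrist");print(wtop(d,.029,.039,.034,(.43,.6),(-.03,.04)))
```

```text
12.8833 [0.46722173 0.0039148  0.05043948] [ 0.49037882 -0.07718092  0.70972289] [-0.208  0.913  0.172  2.158 -0.961  0.172 -0.705]
[[ 0.9997  0.0103 -0.0218]
 [ 0.0104 -0.9999  0.0025]
 [-0.0218 -0.0027 -0.9998]]
turn [-0.0027  0.0218  0.0004]
(529.8, 4.3, 78.7, 39.6, 0.8, 14167)
```

The injector is now at (530,4), yaw 0.8°, with its nose in the mouth. Joint 5 is near its limit, so I'll push on a bit before lowering.

Request:
carry_out(
  deltas=[
    [[0, 0.01, 0], [6, 0, 0], 0.8],
    [[0, 0.02, 0], [13, 0, 0], 0.8],
    [[0, 0.02, 0], [20, 0, 0], 0.8],
    [[0, 0.02, 0], [27, 0, 0], 0.8],
    [[0, 0.02, 0], [33, 0, 0], 0.8],
  ],
)

```text
time_s: 13.35
position: [0.501, 0.0045, 0.0497]
eef_rot: [-3.139, -0.017, 0.003]
contact_force: [-3.1, -0.4, 2.0]
grip_width: 0.0086
```

Request:
carry_out(
  deltas=[
    [[0, 0, 0], [3, 0, 0], 0.8],
    [[0, 0, 0], [4, 0, 0], 0.8],
    [[0, 0, 0], [0, 0, 0], 0.8],
    [[0, 0, 0], [-6, 0, 0], 0.8],
    [[0, 0, 0], [-6, 0, 0], 0.8],
  ],
)

```text
time_s: 13.77
position: [0.4929, 0.0042, 0.0497]
eef_rot: [-3.139, -0.016, 0.005]
contact_force: [-0.7, -0.2, 1.1]
grip_width: 0.0088
```

Request:
carry_out(
  deltas=[
    [[0, 0, 0], [0, 0, 5], 0.8],
    [[0, 0, 0], [0, 0, 10], 0.8],
    [[0, 0, 0], [0, 0, 15], 0.8],
    [[0, 0, 0], [0, 0, 19], 0.8],
    [[0, 0, 0], [0, 0, 19], 0.8],
  ],
)

```text
time_s: 14.18
position: [0.4943, 0.0043, 0.0297]
eef_rot: [-3.139, -0.017, 0.004]
contact_force: [-0.0, -0.1, 0.2]
grip_width: 0.0089
```

Run:
```python
from h import *
from scipy.spatial.transform import Rotation as R
o=sensors.get_obs();print(o["time_s"],o["position"],o["contact_force"],o["joint_positions"].round(3))
M=R.from_rotvec(o["eef_rot"])
G=R.from_matrix(np.array([[1,.01,0],[.01,-1,0],[0,0,-1]]));print("turn",(M.inv()*G).as_rotvec().round(4))
d=get_image("wrist");print(wtop(d,.029,.039,.034,(.43,.65),(-.023,.026)))
```

```text
14.1833 [0.49426215 0.00430831 0.02968227] [-0.0429117  -0.10282565  0.17239013] [-0.195  0.958  0.157  2.095 -0.943  0.163 -0.727]
turn [-0.0026  0.0027  0.0005]
(557.1, 4.8, 78.3, 39.5, 0.6, 18640)
```

Lowered to a tip height of 8 mm; injector at (557,5). Pushing home.

Request:
carry_out(
  deltas=[
    [[0, 0, 0], [7, 0, 0], 0.8],
    [[0, 0, 0], [14, 0, 0], 0.8],
    [[0, 0, 0], [21, 0, 0], 0.8],
    [[0, 0, 0], [28, 0, 0], 0.8],
    [[0, 0, 0], [34, 0, 0], 0.8],
  ],
)

```text
time_s: 14.65
position: [0.5289, 0.0048, 0.0306]
eef_rot: [-3.139, -0.017, 0.003]
contact_force: [-1.1, 0.6, 0.3]
grip_width: 0.0084
```

Request:
carry_out(
  deltas=[
    [[0, 0, 0], [4, 0, 0], 0.8],
    [[0, 0, 0], [7, 0, 0], 0.8],
    [[0, 0, 0], [9, 0, 0], 0.8],
    [[0, 0, 0], [11, 0, 0], 0.8],
    [[0, 0, 0], [12, 0, 0], 0.8],
  ],
)

```text
time_s: 15.07
position: [0.5405, 0.0048, 0.0306]
eef_rot: [-3.139, -0.017, 0.003]
contact_force: [-2.0, -0.0, 0.5]
grip_width: 0.0088
```

Request:
carry_out(
  deltas=[
    [[0, 0, 0], [1, 0, 0], 0.8],
    [[0, 0, 0], [2, 0, 0], 0.8],
    [[0, 0, 0], [3, 0, 0], 0.8],
    [[0, 0, 0], [4, 0, 0], 0.8],
  ],
)

```text
time_s: 15.4
position: [0.5435, 0.0049, 0.0306]
eef_rot: [-3.139, -0.017, 0.006]
contact_force: [-5.7, -0.6, 4.9]
grip_width: 0.0085
```

Request:
carry_out(
  deltas=[
    [[0, 0, 0], [0.5, 0, 0], 0.8],
    [[0, 0, 0], [1, 0, 0], 0.8],
    [[0, 0, 0], [1, 0, 0], 0.8],
  ],
)

```text
time_s: 15.65
position: [0.5435, 0.0049, 0.0306]
eef_rot: [-3.139, -0.016, 0.008]
contact_force: [-6.7, 0.0, 5.3]
grip_width: 0.0088
```

Run:
```python
from h import *
o=sensors.get_obs();print(o["time_s"],o["position"],o["contact_force"])
d=get_image("wrist");print(wtop(d,.029,.039,.034,(.43,.65),(-.022,.026)))
```

```text
15.65 [0.54346969 0.00487419 0.03058718] [-6.7243486   0.03376026  5.32840313]
(586.9, 1.0, 96.8, 48.6, 0.4, 18542)
```

Request:
carry_out(
  deltas=[
    [[0, 0, 0], [1, 0, 0], 0.8],
    [[0, 0, 0], [2, 0, 0], 0.8],
    [[0, 0, 0], [2, 0, 0], 0.8],
  ],
)

```text
time_s: 15.95
position: [0.5435, 0.0049, 0.0305]
eef_rot: [-3.138, -0.016, 0.014]
contact_force: [-9.7, -0.2, 9.1]
grip_width: 0.0085
```

Request:
carry_out(
  deltas=[
    [[0, 0, 0], [-3, 0, 0], 0.8],
    [[0, 0, 0], [-8, 0, 0], 0.8],
    [[0, 0, 0], [-18, 0, 0], 0.8],
    [[0, 0, 0], [-28, 0, -2], 0.8],
    [[0, 0, 0], [-30, 0, -10], 0.8],
  ],
)

```text
time_s: 16.37
position: [0.5162, 0.0045, 0.0402]
eef_rot: [-3.139, -0.016, 0.005]
contact_force: [-0.2, -0.2, -0.1]
grip_width: 0.0086
```

Request:
carry_out(
  deltas=[
    [[0, 0, 0], [0, 0, -25], 0.8],
    [[0, 0, 0], [0, 0, -60], 0.8],
    [[0, 0, 0], [0, 0, -100], 0.8],
    [[0, 0, 0], [0, 0, -130], 0.8],
    [[0, 0, 0], [0, 0, -140], 0.8],
  ],
)

```text
time_s: 16.78
position: [0.5207, 0.0037, 0.1853]
eef_rot: [-3.14, -0.017, -0.011]
contact_force: [1.3, -0.9, -0.1]
grip_width: 0.0085
```

Request:
carry_out(
  deltas=[
    [[0, 0, 0], [0, 0, 0], 0.8],
    [[0, 0, 0], [0, 0, 0], 0.8],
    [[0, 0, 0], [0, 0, 0], 0.8],
    [[0, 0, 0], [0, 0, 0], 0.8],
  ],
)

```text
time_s: 17.12
position: [0.517, 0.0045, 0.1792]
eef_rot: [-3.139, -0.017, 0.007]
contact_force: [0.3, -0.3, -0.0]
grip_width: 0.0089
```

Run:
```python
from h import *
o=sensors.get_obs();print(o["time_s"],o["position"],o["contact_force"])
d=get_image("wrist");np.savez("w7.npz",**d);print(wtop(d,.029,.039,.034,(.50,.65),(-.022,.026)))
s=get_image("side");np.savez("s7.npz",**s)
a=cv2.resize(s["img"][130:275,200:400,::-1],None,fx=2.5,fy=2.5,interpolation=cv2.INTER_CUBIC)
b=cv2.resize(d["img"][:,:,::-1],None,fx=.78,fy=.78)
c=np.zeros((a.shape[0]+b.shape[0]-80,500,3),np.uint8);c[:a.shape[0],:]=a[:,:500];b=b[:c.shape[0]-a.shape[0]];c[a.shape[0]:,:b.shape[1]]=b[:,:500]
cv2.imwrite("pics/f.png",c)
```

```text
17.1167 [0.51704092 0.00451304 0.17918316] [ 0.29992006 -0.31359411 -0.0134735 ]
(595.4, 1.8, 80.6, 47.6, 0.6, 4253)
```

View pics/f.png

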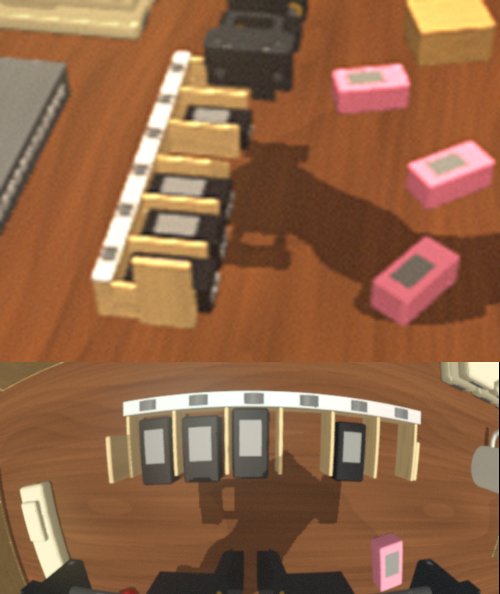

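The final composite shows the injector in the third gap from the tall board (wrist crop (250,442)), against the white rail. The other objects appear where they were. Measured centre x is 595 mm against about 594.5 expected. Handing in.

```bash
python3 -c "
from plant import arm;print(arm.finish_job())"
```

```text
the job is handed in; nothing more can be done
None
```

The injector is home in the third gap counted from the tall end board (the rack's +y end). I handed the job in at about 17 s of the 64 s allowed; it reports no verdict.

- **Counting:** I touched bump1, bump2 and bump3 in that order, each felt at 12–13 N with the fingertip at crest height. Between bumps the finger was lifted about 4 mm clear of the rail, so it hopped along rather than sliding in unbroken contact. It went no further than bump3.
- **Pushing:** I squared the injector up with a sideways push from two part-open fingers, then pushed it lengthways into the gap. It stopped dead against the back while the pushing force rose to 10 N. Then I backed off and lifted the hand clear.
- **Last checks:**
  - The injector's centre is at x = 595 mm, against about 594.5 mm expected when home, and its yaw is about 0.6°.
  - The last side and wrist pictures show the neighbouring stored injectors and the pink look-alikes where they were. I did not re-measure their positions.
  - The contact force on the hand was about zero.
- **Things that disagreed or went off plan:**
  - The side camera placed the rack 3–6 mm away from where the scene and wrist cameras did, so I used the wrist camera.
  - Speed clipping made the first descent land about 16 mm off the planned spot. I checked the injector had not moved and corrected it.
  - A reach limit meant the first part of the lengthways push was made near the injector's top edge, until there was room to lower the fingers.

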